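# Put the dial indicator away in its case and lower the lid

## Robot

A 6-joint arm with a two-finger parallel gripper is mounted at the origin on a cart in front of the work surface, level with it; the furniture and walls round the work are solid. World frame = base frame: x ahead of the robot, y to its left, z up, the work surface at z = 0. Lengths are in m, angles in rad, forces in N, time in s.
With the tool pointing down it reaches from about 0.35 to 0.775 m from the base axis. Payload 5.5 kg.
Tool frame: the origin (TCP) lies at the very end of the fingers, on their centre line; the grasp point (between the pads) lies env.hold_point_z behind it (env.hold_point_z is the distance from the TCP to the grasp point, in m); z points along the fingers, y is the line along which they close (so a half turn about z gives the same grasp; the last joint's range is limited). The gripper opens to 85 mm and grips with 20 to 120 N. Pads are 22 mm wide; open, the fingers measure 114 mm over their backs; the gripper's body (76 mm by 85 mm) begins 54 mm behind the grasp point. The pads swing forward as they close: fully open they stand 13 mm farther back than shut.
Start: joints at [-1.35, 0.313, 0.046, 1.304, 0, 1.431], TCP at [0.203, -0.538, 0.231] pointing down, gripper open.
Joint ranges: [-2.76, 2.76], [-0.86, 1.69], [-1.03, 1.26], [-2.2, 2.34], [-1.47, 1.5], [-3.14, 3.14]. Speed limits (rad/s): [2.57, 2.57, 3.14, 3.14, 3.14, 3.14].

## Interface

Orientations are given as a unit quaternion [w, x, y, z].
In Python, from workcell import env gives the robot as it stands.
- The arm moves only by the tool carry_out, never from a script. Its argument "steps" is a list of rows, each a list of 3 entries, a list of its own where there are three numbers: the turn, a rotation vector about the tool's x, y, z in degrees, then the shift along the tool's x, y, z in cm, then the closure in counts, from 0 (fully open) to 255 (shut). A call has exactly 8 rows; each row is the pose to reach, as a shift and turn from the pose commanded when the call began, along the tool's axes at that moment; what a row does not reach only later rows make up. A row lasts 1/8 s, in which the tool goes at most 62.5 mm and 10.7 degrees, less where a joint would pass 70% of its speed; a pose out of reach is approached as far as the arm can. A call with a gripper value outside its range is refused whole. The fingers move at their own pace and stop on an object; "force" is the grip in N (left out, the last holds). Time passes only in rows, so rows that repeat a pose let the fingers close, or fill a call up. It gives the time, the measured TCP pose, the force, the opening and the grip force at its end, in the units of the state.
- env.get_state(): the state, without advancing time (a new reading comes with each control period).
- env.read_camera(name): name is "side" or "top"; returns (picture, depth): 480x640x3 uint8, red, green, blue; 480x640 float32, m along the optical axis (not along the pixel's ray), 0 where there is no reading.
- env.get_calibration(name): a dict with "fx", "fy", "cx", "cy" (pixels), "origin" and "orientation" of the camera in the world. Camera axes: x right, y up, looking along -z (the intrinsics and any distortion apply to the point x, -y, -z); pixel columns grow to the right and rows downward; lengths in m; the calibration is good to about 2 mm. A picture is of the moment at which its call begins. get_calibration takes no time and is no camera call.
- env.hand_in(): hands the job in; it is judged then, once.
The state is a dict: "clock": time; "joint_pos": joint angles; "qvel": joint speeds; "tau": joint torques, N m; "tcp_pos": TCP position; "orientation": TCP orientation; "wrist_force": force on the tool from outside, world axes, zero at the start; "ft_torque": the same for the moment, N m; "finger_gap": finger opening in m; "grip_force": force on a finger pad.
Only numpy, scipy, OpenCV 4.12 (cv2) and the standard library are available. Lean on these libraries where they do the work, as an engineer would, in place of code of your own. Each camera call takes 0.05 s, during which the arm holds its last target. There are 200 camera calls.

## Task

Put the dial indicator away: lay it gently, dial up, flat on the bed of the open black instrument case, then lower the hinged lid over it until it is fully shut. Do not drop the indicator or slam the lid, and leave the caliper, the carton, the wooden offcut and the jar where they are.

Things in the scene. Friction and masses are not known exactly. Their poses are not given: they have to be found in the camera images.
- gauge: Dial indicator lying on its back, loose, 0.13 to 0.21 kg, 116 mm long. Round housing 57 mm across, 0 to 20 mm up, with a 60 mm bezel from 20 to 26 mm (top). A stem (8 mm thick, 10 mm up) reaches along -x to 58 mm, a thinner spindle along +x to 58 mm. Origin: centre of the housing's underside; z up out of the dial. Can be gripped across the housing, along its y.
- gauge_case: Base of a black plastic instrument case, fixed. 144 mm long (x), 92 mm wide (y), rim 20 mm high, 4 mm thick. Inside a flat grey bed 136 x 84 mm, 14 mm above the bench, so the rim stands 6 mm above it. The lid is hinged on the short end at +x, which faces the robot's left (world +y), roughly. Origin: centre of the underside; z up. The indicator lies in it along the case's x, either way round.
- case_floor (a point): Centre of the bed of the case, on its surface, 14 mm above the bench; axes as the case's.
- lid_hinge (a point): Middle of the hinge line at the +x end of the case, 72 mm from the case's centre, 20 mm above the bench; axes as the case's. The hinge line runs along the case's y.
- lid_edge (a point): Point on the lid: middle of its free short end, on the outer (upper) face. Lid closed: 144 mm from the hinge line along the case's -x, 27.5 mm above the hinge, 47.5 mm above the bench. Its axes turn with the lid and equal the case's when closed. Just right of the closed end (world -y) stands a tall hand press: keep the wrist clear of its lever.
- case_lid (a joint): Angle of the lid, a black shell 144 x 92 mm, 27.5 mm deep outside, 24 mm inside. 0 = closed, rims meeting; 1.57 = upright; starts at 1.5 to 1.7, stops at 1.85. The hinge is stiff: the lid stays where it is left, and 1 to 3 N at its free end moves it. Pushing its outer face (the side away from the base) near the free end swings it over and down.
- caliper: Steel vernier caliper, 60 x 226 x 7 mm, lying near the front edge of the bench, length along its y; origin at the centre of its underside. To be left alone.
- seal_carton: Small white carton, 50 x 82 x 34 mm, behind the case; origin at the centre of its underside. To be left alone.
- offcut: Short wooden offcut, 45 x 85 x 22 mm, at the left of the bench; origin at the centre of its underside. To be left alone.
- parts_jar: Round clear jar with a blue lid, 65 mm in diameter, 60 mm high, behind the case; origin at the centre of its underside. To be left alone.

How it is judged:
By the outcome, as a careful person would: the job done as asked, in the order asked, and still so for the second after the job is handed in, with the robot touching nothing.
It also fails if it takes over 54 s, if anything falls off the work surface, if the arm or the gripper's body presses on something with over 40 N, if the wrist force passes 120 N, or if a joint passes its speed limit or range.

## Working session

There is one attempt and no reset: what is moved stays moved. The work goes in short steps, Python scripts to look and compute and a tool call to move; the robot and the scene stay as the last step left them, time stands still between calls to the robot, and variables do not carry over. Pictures are saved under pics/ and viewed, at most 10 in all, crops included, and the job is handed in when it is done.

Besides the shell and the picture viewer there is one more tool, called after ">>>" as name(argument=value, ...), one argument or row to a line, values as JSON. carry_out: Moves the arm, as the interface text tells. Its arguments: {"type":"object","properties":{"steps":{"type":"array","items":{"type":"array"}},"force":{"type":"number"}},"required":["steps"]}

```bash
ls; mkdir -p pics
cat > h.py <<'E'
import numpy as np, cv2
from scipy.spatial.transform import Rotation as R
from workcell import env
def Q(q): return R.from_quat([q[1],q[2],q[3],q[0]])
def shot(n,f):
    p,d=env.read_camera(n); cv2.imwrite(f'pics/{f}.png',p[:,:,::-1]); np.save(f'pics/{f}.npy',d); return p,d
def cloud(n,d):
    c=env.get_calibration(n); v,u=np.mgrid[:480,:640]
    P=np.stack([(u-c['cx'])/c['fx']*d,-(v-c['cy'])/c['fy']*d,-d],-1)
    return P@Q(c['orientation']).as_matrix().T+np.array(c['origin'])
def toloc(p):  # world point -> tool-frame cm shift
    s=env.get_state(); return Q(s['orientation']).inv().apply(np.array(p)-s['tcp_pos'])*100
E
python3 - <<'E'
from h import *
np.set_printoptions(precision=3,suppress=True)
for n in('top','side'):
    shot(n,n+'0'); print(env.get_calibration(n))
print(env.get_state(),env.hold_point_z)
E
```

```text
pics
{'fx': 524.3495580066385, 'fy': 524.3495580066385, 'cx': 320.52706447075127, 'cy': 247.73029199917175, 'origin': array([0.411, 0.261, 0.984]), 'orientation': array([-0.697, -0.064,  0.053,  0.712])}
{'fx': 499.33252922896617, 'fy': 499.33252922896617, 'cx': 320.35233198495064, 'cy': 239.1552153206561, 'origin': array([0.532, 0.973, 0.514]), 'orientation': array([-0.008, -0.009,  0.489,  0.872])}
{'clock': 0.1, 'joint_pos': array([-1.35 ,  0.314,  0.045,  1.304,  0.   ,  1.431]), 'qvel': array([-0.   , -0.003,  0.003,  0.001, -0.   ,  0.   ]), 'tau': array([  0.002, -48.172,  29.925,   0.013,  -0.   ,   0.   ]), 'tcp_pos': array([ 0.203, -0.538,  0.23 ]), 'orientation': array([-0.001,  0.984,  0.179, -0.   ]), 'wrist_force': array([ 0.353, -0.093, -0.287]), 'ft_torque': array([0.016, 0.015, 0.025]), 'grip_force': 0.0, 'finger_gap': 0.0851943373288116} 0.0187
```

View pics/top0.png

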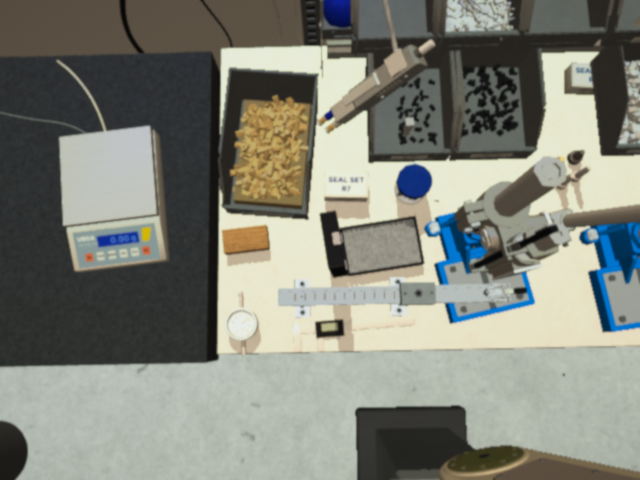

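View pics/side0.png

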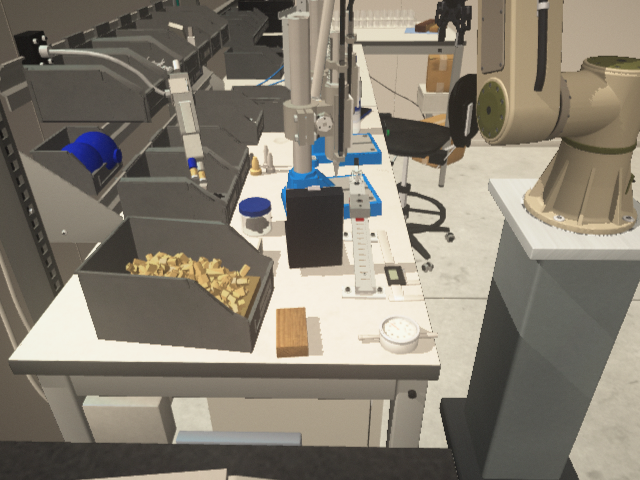

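The top view shows the gauge at about (242,325) with its long axis up the image. The case bed is at about (378,246) and the upright lid at about (332,243). The caliper lies just below the case and the press is at its right. I'll enlarge a crop next.

Run:
```python
from h import *
np.set_printoptions(precision=3,suppress=True)
im=cv2.imread('pics/top0.png'); c=im[190:370,215:455]
cv2.imwrite('pics/c1.png',cv2.resize(c,None,fx=3.3333,fy=3.3333,interpolation=cv2.INTER_CUBIC))
d=np.load('pics/top0.npy'); P=cloud('top',d)
# gauge: above-bench points
X=P[295:360,220:268].reshape(-1,3); G=X[(X[:,2]>.015)&(X[:,2]<.04)]
print('gauge top',len(G),np.median(G,0),G.min(0),G.max(0), (G[:,:2].min(0)+G[:,:2].max(0))/2)
X=X[(X[:,2]>.006)&(X[:,2]<.04)]; print(X.min(0),X.max(0))
# bed
X=P[215:275,345:420].reshape(-1,3);B=X[(X[:,2]>.008)&(X[:,2]<.028)]
r=cv2.minAreaRect((B[:,:2]*1000).astype(np.float32)); print('case',r,cv2.boxPoints(r))
for u,v in [(378,246),(327,230),(335,262),(327,262),(246,325),(300,340),(300,310),(243,300),(241,345),(345,187),(412,182),(440,228),(470,250),(550,170)]: print(u,v,P[v,u])
S=cloud('side',np.load('pics/side0.npy'))
for u,v in [(290,195),(338,192),(292,262),(338,260),(315,200),(315,230),(315,255),(400,333)]: print('s',u,v,S[v,u])
```

```text
gauge top 847 [0.435 0.423 0.023] [0.383 0.393 0.015] [0.488 0.451 0.031] [0.435 0.422]
[0.379 0.377 0.006] [0.488 0.46  0.031]
case ((575.6926879882812, 161.88059997558594), (92.65726470947266, 147.00881958007812), 7.64527702331543) [[519.997 228.568]
 [539.555  82.866]
 [631.388  95.193]
 [611.831 240.895]]
378 246 [0.574 0.168 0.018]
327 230 [0.577 0.262 0.162]
335 262 [0.526 0.251 0.161]
327 262 [0.526 0.263 0.163]
246 325 [0.433 0.413 0.022]
300 340 [0.404 0.316 0.004]
300 310 [0.459 0.315 0.008]
243 300 [0.48  0.423 0.001]
241 345 [0.397 0.424 0.012]
345 187 [0.684 0.227 0.035]
412 182 [0.684 0.105 0.058]
440 228 [0.605 0.051 0.02 ]
470 250 [ 0.561 -0.     0.026]
550 170 [ 0.6   -0.004  0.381]
s 290 195 [0.599 0.267 0.163]
s 338 192 [0.524 0.254 0.162]
s 292 262 [0.601 0.263 0.033]
s 338 260 [0.522 0.252 0.03 ]
s 315 200 [0.56  0.266 0.153]
s 315 230 [0.561 0.263 0.097]
s 315 255 [0.562 0.261 0.046]
s 400 333 [0.434 0.428 0.023]
```

View pics/c1.png

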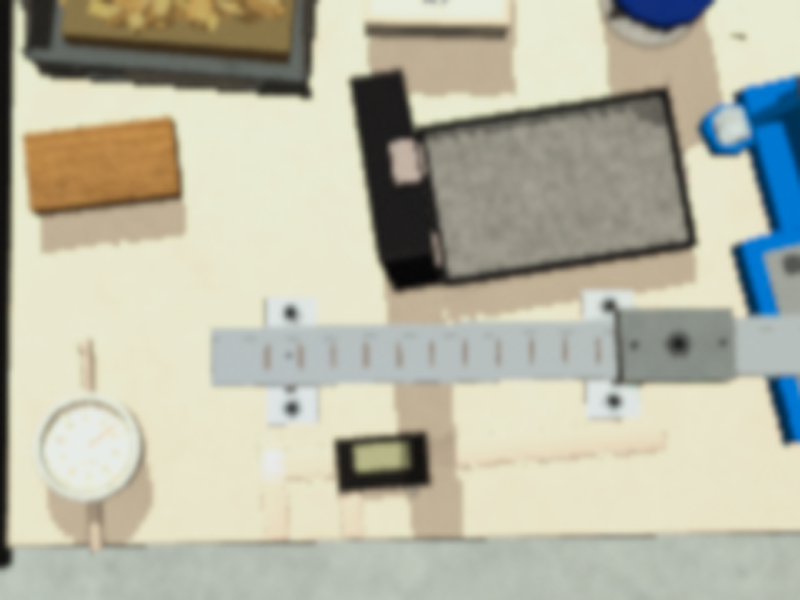

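The crop shows the gauge spindle and stem ends at about (86,342) and (96,548), and the case's long axis tilted about 8°. The lid stands nearly upright. Next I'll work out the gauge axis, the obstacles and the first move.

Run:
```python
from h import *
np.set_printoptions(precision=3,suppress=True)
c=env.get_calibration('top');Rm=Q(c['orientation']).as_matrix()
def ray(u,v,z):
    r=Rm@np.array([(u-c['cx'])/c['fx'],-(v-c['cy'])/c['fy'],-1]);o=np.array(c['origin']);return o+r*(z-o[2])/r[2]
a=ray(240.8,292.6,.01);b=ray(243.8,354.4,.01);print(a,b,(a+b)/2,'ax deg',np.degrees(np.arctan2(*(a-b)[1::-1])))
print('bezel',ray(242,324,.026))
P=np.vstack([cloud(n,np.load(f'pics/{n}0.npy')).reshape(-1,3) for n in('top','side')])
P=P[(P[:,0]>.3)&(P[:,0]<.9)&(P[:,1]>-.15)&(P[:,1]<.5)&(P[:,2]>.05)]
for z0,z1 in((.05,.12),(.12,.2),(.2,.3),(.3,.4),(.4,.6)):
    p=P[(P[:,2]>z0)&(P[:,2]<z1)]; print(z0,z1)
    H=np.histogram2d(p[:,0],p[:,1],bins=[np.arange(.3,.91,.06),np.arange(-.15,.51,.05)])[0].astype(int); print(H)
s=env.get_state();print(Q(s['orientation']).as_matrix())
for p in((.33,-.33,.23),(.43,-.05,.23),(.45,.2,.22),(.434,.423,.2),):print(p,toloc(p))
```

```text
[0.493 0.425 0.01 ] [0.38  0.419 0.01 ] [0.436 0.422 0.01 ] ax deg 3.1210372931725776
bezel [0.435 0.42  0.026]
0.05 0.12
[[   0    0    0    0    0    0    0    0    0    0    0    0    0]
 [   0    0    0    0    0    0    0    0    0    0    0    0    0]
 [   0   70  160    4  193  425    5    5    8    4    0    0    0]
 [   0  108  286   38  226  452    3   54  546    3    3    0    0]
 [   0    0  138  825    0    0    0    0 1246    0    0    0    0]
 [   0    0   41  333   28   56    0   10  374  203  201  291   57]
 [   0    0    0    0  586  802    0    0 1252  691 1922 1776   54]
 [ 927  657  725 1533  915  977 1312    0 1230  991 1516 2226    0]
 [ 888  597  641  754  775  663 1038    0 1143 1033 1124 2068    0]
 [ 613  574  628  764  723  346  761    0 1080 1199  927 1484    0]]
0.12 0.2
[[   0    0    0    0    0    0    0    0    0    0    0    0    0]
 [   0    0    0    0    0    0    0    0    0    0    0    0    0]
 [   0    0    0    0    0    0    0    0    0    0    0    0    0]
 [   0    0  472  928    0    0    0  195  573    0    0    0    0]
 [   4   12   91
[... 1884 characters left out ...]
  0]
 [  0   0   0   0   0   0   0   0   0   0   0   0   0]
 [  9   0   0 227   0   0   0   0   0   0   0   0   0]
 [ 11   1   0   0   0   0   0   0   0   0   0   0   0]
 [  0   0   0   0   0   0   0   0   0   0   0   0   0]
 [  0   0   0   0   0   0   0   0   0   0   0   0   0]
 [  0   0   0   0   0   0   0   0   0   0   0   0   0]
 [  0   0   0   0   0   0   0   0   0   0   0   0   0]
 [  0   0   0   0   0   0   0   0   0   0   0   0   0]]
[[ 0.936  0.353 -0.   ]
 [ 0.353 -0.936  0.002]
 [ 0.    -0.002 -1.   ]]
(0.33, -0.33, 0.23) [ 19.22  -14.93    0.078]
(0.43, -0.05, 0.23) [ 38.46  -37.597   0.12 ]
(0.45, 0.2, 0.22) [ 49.155 -60.281   1.16 ]
(0.434, 0.423, 0.2) [ 55.529 -81.706   3.197]
```

```bash
cat >> h.py <<'E'
def rows(pts,yaw0=None):
    "pts: list of (x,y,z,yaw_deg of tool x); prints rows relative to current measured pose"
    s=env.get_state(); q=Q(s['orientation']); m=q.as_matrix(); y0=np.degrees(np.arctan2(m[1,0],m[0,0])) if yaw0 is None else yaw0
    for x,y,z,w in pts:
        t=q.inv().apply(np.array([x,y,z])-s['tcp_pos'])*100
        print([0,0,round(float(-(w-y0)),1)],[round(float(k),2) for k in t])
E
python3 - <<'E'
from h import *
a=np.linspace(-69.3,44.3,17)[1:]; r=np.interp(a,[-69.3,-35,0,44.3],[.575,.41,.40,.606]); z=np.interp(a,[0,44.3],[.23,.14])
w=np.linspace(20.7,183.1,17)[1:]
rows([(R_*np.cos(np.radians(A)),R_*np.sin(np.radians(A)),Z,W) for A,R_,Z,W in zip(a,r,z,w)])
P=cloud('top',np.load('pics/top0.npy'))
for u in (290,330,380,395,418,440,480): print(u,[tuple(np.round(P[v,u],3)) for v in (288,294,300)])
E
```

```text
[0, 0, -10.2] [6.71, -3.79, 0.06]
[0, 0, -20.3] [12.45, -8.34, 0.07]
[0, 0, -30.5] [17.18, -13.44, 0.07]
[0, 0, -40.6] [20.86, -18.9, 0.08]
[0, 0, -50.8] [23.8, -24.12, 0.09]
[0, 0, -60.9] [27.6, -27.46, 0.1]
[0, 0, -71.1] [30.94, -31.24, 0.11]
[0, 0, -81.2] [33.77, -35.37, 0.11]
[0, 0, -91.4] [36.06, -39.81, 0.12]
[0, 0, -101.5] [38.57, -44.19, 0.48]
[0, 0, -111.7] [43.14, -48.38, 1.93]
[0, 0, -121.8] [47.22, -53.51, 3.38]
[0, 0, -132.0] [50.64, -59.51, 4.83]
[0, 0, -142.1] [53.26, -66.29, 6.29]
[0, 0, -152.3] [54.92, -73.74, 7.74]
[0, 0, -162.4] [55.51, -81.73, 9.2]
290 [(np.float64(0.496), np.float64(0.331), np.float64(0.048)), (np.float64(0.486), np.float64(0.331), np.float64(0.044)), (np.float64(0.475), np.float64(0.332), np.float64(0.039))]
330 [(np.float64(0.495), np.float64(0.259), np.float64(0.046)), (np.float64(0.485), np.float64(0.259), np.float64(0.039)), (np.float64(0.474), np.float64(0.26), np.float64(0.04))]
380 [(np.float64(0.493), np.float64(0.17), np.float64(0.046)), (np.float64(0.483), np.float64(0.169), np.float64(0.037)), (np.float64(0.471), np.float64(0.171), np.float64(0.049))]
395 [(np.float64(0.492), np.float64(0.143), np.float64(0.047)), (np.float64(0.482), np.float64(0.143), np.float64(0.042)), (np.float64(0.471), np.float64(0.144), np.float64(0.047))]
418 [(np.float64(0.49), np.float64(0.106), np.float64(0.067)), (np.float64(0.479), np.float64(0.107), np.float64(0.07)), (np.float64(0.469), np.float64(0.107), np.float64(0.071))]
440 [(np.float64(0.49), np.float64(0.064), np.float64(0.05)), (np.float64(0.481), np.float64(0.062), np.float64(0.038)), (np.float64(0.469), np.float64(0.064), np.float64(0.047))]
480 [(np.float64(0.49), np.float64(-0.01), np.float64(0.04)), (np.float64(0.479), np.float64(-0.009), np.float64(0.039)), (np.float64(0.468), np.float64(-0.006), np.float64(0.047))]
```

>>> carry_out(
  steps=[
    [[0,0,-10],[5.5,-3,0],0],
    [[0,0,-20],[10.5,-6.5,0],0],
    [[0,0,-30],[14.5,-11,0],0],
    [[0,0,-40],[18,-15.5,0],0],
    [[0,0,-50],[21,-20,0],0],
    [[0,0,-60],[24.5,-24.5,0],0],
    [[0,0,-70],[28.5,-29,0],0],
    [[0,0,-80],[32.5,-33.5,0],0],
  ],
)

```text
clock: 1.1
tcp_pos: [0.389, -0.1081, 0.2312]
orientation: [0.0, 0.636, 0.771, 0.0]
wrist_force: [1.8, -0.2, 0.8]
finger_gap: 0.086
grip_force: 0.0
```

Run:
```python
from h import *
y=np.linspace(-.108,.422,9)[1:]
rows([(np.interp(v,[-.1,.1,.42],[.39,.40,.435]),v,np.interp(v,[.1,.42],[.23,.13]),w) for v,w in zip(y,np.linspace(100.9,183.1,9)[1:])])
```

```text
[0, 0, -10.2] [6.44, 1.65, 0.12]
[0, 0, -20.5] [12.88, 3.23, 0.12]
[0, 0, -30.8] [19.32, 4.82, 0.12]
[0, 0, -41.0] [25.7, 6.73, 1.9]
[0, 0, -51.3] [32.06, 8.71, 3.97]
[0, 0, -61.6] [38.43, 10.68, 6.04]
[0, 0, -71.9] [44.8, 12.65, 8.1]
[0, 0, -82.1] [51.17, 14.6, 10.11]
```

>>> carry_out(
  steps=[
    [[0,0,-10.2],[5.5,1.4,0],0],
    [[0,0,-20.5],[11.2,2.8,0],0],
    [[0,0,-30.8],[17,4.2,0],0],
    [[0,0,-41],[23,6,0],0],
    [[0,0,-51.3],[29,8,1],0],
    [[0,0,-61.6],[35,9.8,2.5],0],
    [[0,0,-71.9],[41,11.5,4],0],
    [[0,0,-82.1],[46.5,13.2,5.5],0],
  ],
)

```text
clock: 2.1
tcp_pos: [0.4318, 0.3715, 0.176]
orientation: [0.0, -0.027, 1.0, -0.0]
wrist_force: [0.5, 0.2, 0.6]
finger_gap: 0.0856
grip_force: 0.0
```

Run:
```python
from h import *
rows([(.435,.421,.12,183.1),(.435,.421,.06,183.1),(.435,.421,.005,183.1)])
print(env.get_state()['tcp_pos'],env.get_state()['joint_pos'])
```

```text
[0, 0, -360.0] [-0.59, 4.93, 5.6]
[0, 0, -360.0] [-0.59, 4.93, 11.6]
[0, 0, -360.0] [-0.59, 4.93, 17.1]
[0.43183473 0.371473   0.17604698] [ 5.69677030e-01  3.24206022e-01 -7.50053070e-02  1.17178421e+00
 -3.53821287e-04  5.15018800e-01]
```

>>> carry_out(
  steps=[
    [[0,0,0],[-0.5,3,3],0],
    [[0,0,0],[-0.5,4.9,6],0],
    [[0,0,0],[-0.5,4.9,9],0],
    [[0,0,0],[-0.5,4.9,11],0],
    [[0,0,0],[-0.5,4.9,12],0],
    [[0,0,0],[-0.5,4.9,12.5],0],
    [[0,0,0],[-0.5,4.9,12.5],0],
    [[0,0,0],[-0.5,4.9,12.5],0],
  ],
)

```text
clock: 3.1
tcp_pos: [0.4354, 0.4189, 0.0527]
orientation: [0.001, -0.024, 1.0, 0.0]
wrist_force: [-0.3, -0.3, 0.8]
finger_gap: 0.0853
grip_force: 0.0
```

Run:
```python
from h import *
p,d=shot('side','s1'); t,_=shot('top','t1')
a=cv2.resize(p[220:390,330:490],(480,510)); b=cv2.resize(t[270:370,200:290],(320,355))
o=np.zeros((510,800,3),np.uint8);o[:,:480]=a;o[:355,480:]=b;cv2.imwrite('pics/c2.png',o[:,:,::-1])
rows([(.435,.421,.005,183.1)])
```

```text
[0, 0, -360.3] [0.03, 0.21, 4.77]
```

View pics/c2.png

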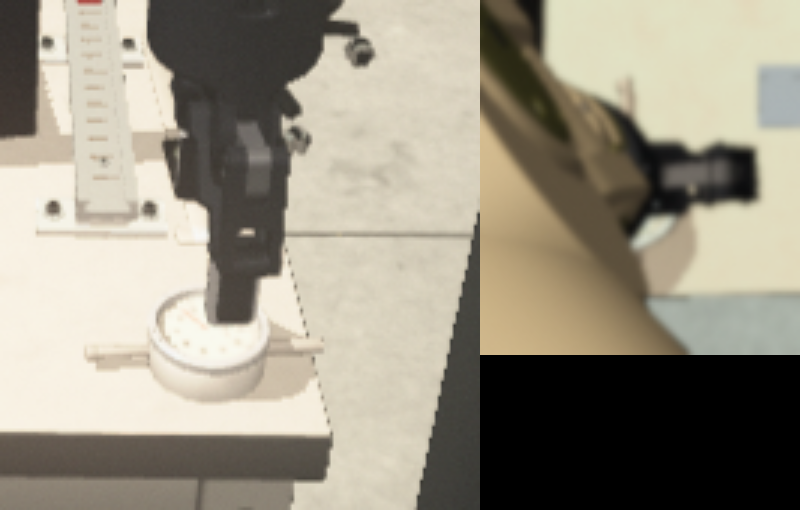

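The side crop shows the finger over the gauge's dial at about (232,320). Its offset matches perspective, so it is centred. I'll descend and close.

>>> carry_out(
  steps=[
    [[0,0,0],[0,0.1,1.2],0],
    [[0,0,0],[0,0.2,2.4],0],
    [[0,0,0],[0,0.2,3.6],0],
    [[0,0,0],[0,0.2,4.4],0],
    [[0,0,0],[0,0.2,4.8],0],
    [[0,0,0],[0,0.2,4.8],0],
    [[0,0,0],[0,0.2,4.8],0],
    [[0,0,0],[0,0.2,4.8],40],
  ],
  force=25,
)

```text
clock: 4.2
tcp_pos: [0.435, 0.4208, 0.0043]
orientation: [0.0, -0.024, 1.0, 0.0]
wrist_force: [-0.4, -0.0, 0.6]
finger_gap: 0.0721
grip_force: 0.0
```

>>> carry_out(
  steps=[
    [[0,0,0],[0,0,0],60],
    [[0,0,0],[0,0,0],70],
    [[0,0,0],[0,0,0],80],
    [[0,0,0],[0,0,0],90],
    [[0,0,0],[0,0,0],100],
    [[0,0,0],[0,0,0],110],
    [[0,0,0],[0,0,0],120],
    [[0,0,0],[0,0,0],120],
  ],
  force=30,
)

```text
clock: 5.2
tcp_pos: [0.4348, 0.4209, 0.0044]
orientation: [0.0, -0.024, 1.0, 0.0]
wrist_force: [-2.3, 0.1, 6.4]
finger_gap: 0.0571
grip_force: 31.9
```

>>> carry_out(
  steps=[
    [[0,0,0],[0,0,-0.2],130],
    [[0,0,0],[0,0,-0.6],130],
    [[0,0,0],[0,0,-1.2],130],
    [[0,0,0],[0,0,-2.5],130],
    [[0,0,0],[0,0,-4],130],
    [[0,0,0],[0,0,-6],130],
    [[0,0,0],[0,0,-8],130],
    [[0,0,0],[0,0,-8],130],
  ],
  force=40,
)

```text
clock: 6.2
tcp_pos: [0.4362, 0.4218, 0.0866]
orientation: [0.002, -0.024, 1.0, 0.001]
wrist_force: [0.4, -0.7, -1.2]
finger_gap: 0.0569
grip_force: 42.8
```

Run:
```python
from h import *
np.set_printoptions(precision=3,suppress=True)
p,d=shot('side','s2'); np.save('pics/s2.npy',d)
cv2.imwrite('pics/c3.png',cv2.resize(p[190:390,320:500],None,fx=3,fy=3)[:,:,::-1])
P=cloud('side',d)[190:390,320:500].reshape(-1,3)
P=P[(P[:,2]>.03)&(P[:,0]>.35)&(P[:,0]<.52)&(P[:,1]>.36)&(P[:,1]<.5)]
for x in np.arange(.37,.5,.01):
    q=P[abs(P[:,0]-x)<.005]; 
    if len(q): print(round(x,3),len(q),q[:,2].min(),np.percentile(q[:,2],10),q[:,1].max())
print(env.get_state()['finger_gap'],env.get_state()['tcp_pos'])
```

```text
0.38 25 0.08933217916684755 0.08979639700761707 0.4244356946438267
0.39 44 0.0905131175334653 0.09099258000968682 0.42352133748276977
0.4 103 0.09029905560606377 0.09307076020108077 0.44289529183664367
0.41 269 0.08502383292022087 0.09834069163128648 0.45330541651480716
0.42 597 0.08249601070611107 0.10497456354789378 0.48983977472630275
0.43 981 0.08331327834820174 0.1179417006119366 0.4900633479289369
0.44 1202 0.0832301123429135 0.10586819750970665 0.49085195609676713
0.45 1291 0.08255601179501015 0.10402850189173396 0.486718803817224
0.46 563 0.0827863589325607 0.09412146303003115 0.4550067770341162
0.47 285 0.09004660309002843 0.09537568520667625 0.4459587406269304
0.48 28 0.09123427299709741 0.0917615861041626 0.42774757671695196
0.49 37 0.0891478728145122 0.09097821982437858 0.4308251706488777
0.056761617541814906 [0.435 0.421 0.085]
```

View pics/c3.png

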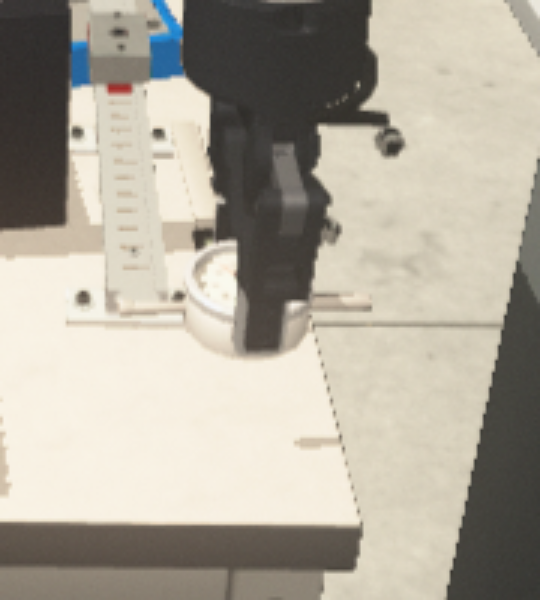

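The gauge is held level, with the fingertips at about (262,348) near its underside at about row 352. I'll measure tip height and outer finger width against the case rim.

Run:
```python
from h import *
np.set_printoptions(precision=4,suppress=True)
P=cloud('side',np.load('pics/s2.npy'))
for u in (398,402,406,410,414):
    for v in range(290,312,2): 
        p=P[v,u]
        if p[1]>.44 and p[2]>.06: print(u,v,p)
```

```text
398 294 [0.4458 0.4507 0.1104]
398 296 [0.446  0.4535 0.1093]
398 298 [0.4458 0.4535 0.106 ]
398 300 [0.4459 0.4561 0.1048]
398 302 [0.4457 0.456  0.1014]
398 304 [0.4456 0.4567 0.0986]
398 306 [0.4454 0.457  0.0955]
398 308 [0.444  0.4501 0.0865]
402 290 [0.442  0.4561 0.1212]
402 292 [0.4417 0.4557 0.1176]
402 294 [0.4417 0.457  0.1153]
402 296 [0.4414 0.4567 0.1119]
402 298 [0.4414 0.4586 0.1101]
402 300 [0.4413 0.4595 0.1075]
402 302 [0.4414 0.4613 0.1056]
402 304 [0.4414 0.4627 0.1035]
402 306 [0.4412 0.4632 0.1006]
402 308 [0.4397 0.4561 0.0915]
406 290 [0.4412 0.4798 0.1392]
406 292 [0.4378 0.4625 0.1229]
406 294 [0.4378 0.4638 0.1207]
406 296 [0.4373 0.4626 0.1166]
406 298 [0.4373 0.4643 0.1146]
406 300 [0.4372 0.4649 0.1118]
406 302 [0.4362 0.4608 0.1053]
406 304 [0.4362 0.4626 0.1035]
406 306 [0.4361 0.4631 0.1006]
406 308 [0.4345 0.4562 0.0916]
410 290 [0.4366 0.4814 0.1404]
410 292 [0.4324 0.4607 0.1216]
410 294 [0.4324 0.4622 0.1195]
410 296 [0.4321 0.462  0.1161]
410 298 [0.4318 0.462  0.1129]
410 300 [0.4316 0.4625 0.11  ]
410 302 [0.4311 0.4614 0.1058]
410 304 [0.4309 0.4619 0.103 ]
410 306 [0.4309 0.463  0.1006]
410 308 [0.4292 0.4562 0.0916]
414 290 [0.4316 0.4804 0.1397]
414 292 [0.4278 0.4635 0.1237]
414 294 [0.4275 0.4631 0.1202]
414 296 [0.4257 0.4558 0.1113]
414 298 [0.4254 0.4558 0.1081]
414 300 [0.4248 0.4546 0.1038]
414 302 [0.4248 0.4557 0.1014]
414 304 [0.4243 0.4548 0.0974]
414 306 [0.4241 0.4555 0.0946]
414 308 [0.4217 0.4454 0.0829]
```

Run:
```python
from h import *
np.set_printoptions(precision=4,suppress=True)
c=env.get_calibration('top');Rm=Q(c['orientation']).as_matrix()
def ray(u,v,z):
    r=Rm@np.array([(u-c['cx'])/c['fx'],-(v-c['cy'])/c['fy'],-1]);o=np.array(c['origin']);return (o+r*(z-o[2])/r[2])[:2]
K=[ray(215+a/3.3333,190+b/3.3333,.02) for a,b in((667,90),(692,243),(445,282))]
print(K); y=K[2]-K[1]; yaw=np.arctan2(y[1],y[0]); print(np.degrees(yaw)); w=K[0]-K[1]; print(np.degrees(np.arctan2(w[1],w[0])),np.linalg.norm(w))
u=np.array([np.cos(yaw),np.sin(yaw)]); C=(K[0]+K[1])/2+.072*u; print('C',C,'hinge',C+.072*u)
T=C-.003*u
ys=np.linspace(0,1,7)[1:]
s=env.get_state()['tcp_pos']
rows([(*(s[:2]+(T-s[:2])*f),.24,183.1-f*(183.1-np.degrees(yaw))) for f in ys]+[(*T,.12,np.degrees(yaw)),(*T,.06,np.degrees(yaw)),(*T,.0185,np.degrees(yaw))],183.1)
```

```text
[array([0.6273, 0.0964]), array([0.5401, 0.0868]), array([0.5213, 0.2243])]
97.80061226976882
6.271093097158876 0.08769344160970488
C [0.5739 0.1629] hinge [0.5642 0.2343]
[0, 0, 14.2] [-2.14, -4.44, -15.49]
[0, 0, 28.4] [-4.24, -8.9, -15.49]
[0, 0, 42.6] [-6.34, -13.36, -15.49]
[0, 0, 56.9] [-8.44, -17.82, -15.49]
[0, 0, 71.1] [-10.54, -22.28, -15.49]
[0, 0, 85.3] [-12.64, -26.74, -15.49]
[0, 0, 85.3] [-12.62, -26.75, -3.49]
[0, 0, 85.3] [-12.6, -26.76, 2.51]
[0, 0, 85.3] [-12.59, -26.77, 6.66]
```

>>> carry_out(
  steps=[
    [[0,0,5],[0,0,-4],130],
    [[0,0,13],[0,0,-9],130],
    [[0,0,21],[-0.5,-1,-14],130],
    [[0,0,30],[-1.5,-3.5,-16],130],
    [[0,0,40],[-3,-7,-16],130],
    [[0,0,49],[-5,-11,-16],130],
    [[0,0,58],[-7,-15,-16],130],
    [[0,0,67],[-9,-19,-16],130],
  ],
)

```text
clock: 7.25
tcp_pos: [0.5339, 0.2338, 0.2428]
orientation: [-0.0, 0.534, 0.846, -0.001]
wrist_force: [0.4, 0.0, -2.4]
finger_gap: 0.0568
grip_force: 43.4
```

Run:
```python
from h import *
rows([(.575,.1595,z,97.7-360) for z in(.24,.12,.06,.024,.0185)])
s=env.get_state();print(s['finger_gap'],s['grip_force'],s['tcp_pos'])
```

```text
[0, 0, 377.8] [-8.48, 0.51, 0.28]
[0, 0, 377.8] [-8.48, 0.53, 12.28]
[0, 0, 377.8] [-8.48, 0.54, 18.28]
[0, 0, 377.8] [-8.48, 0.54, 21.88]
[0, 0, 377.8] [-8.48, 0.54, 22.43]
0.056803591574779655 43.3729041753395 [0.5339205  0.23382081 0.24280654]
```

>>> carry_out(
  steps=[
    [[0,0,8],[-3.5,0.2,0],130],
    [[0,0,15],[-7,0.4,0],130],
    [[0,0,17.8],[-8.5,0.5,0.5],130],
    [[0,0,17.8],[-8.5,0.5,5],130],
    [[0,0,17.8],[-8.5,0.5,10],130],
    [[0,0,17.8],[-8.5,0.5,14],130],
    [[0,0,17.8],[-8.5,0.5,16.5],130],
    [[0,0,17.8],[-8.5,0.5,16.5],130],
  ],
)

```text
clock: 8.25
tcp_pos: [0.5723, 0.1611, 0.0758]
orientation: [-0.002, 0.656, 0.755, -0.002]
wrist_force: [-0.6, -0.6, -1.0]
finger_gap: 0.0565
grip_force: 43.4
```

Run:
```python
from h import *
p,d=shot('top','t3'); q,_=shot('side','s3')
o=np.zeros((400,800,3),np.uint8);o[:,:400]=cv2.resize(p[180:300,310:430],(400,400));o[:,400:]=cv2.resize(q[140:300,240:400],(400,400))
cv2.imwrite('pics/c4.png',o[:,:,::-1])
rows([(.575,.1595,z,97.7) for z in(.024,.0185)])
s=env.get_state();print(s['finger_gap'],s['tcp_pos'])
```

```text
[0, 0, 0.3] [-0.17, -0.04, 5.51]
[0, 0, 0.3] [-0.17, -0.04, 6.06]
0.0566885291751895 [0.57514047 0.16125504 0.07907839]
```

View pics/c4.png

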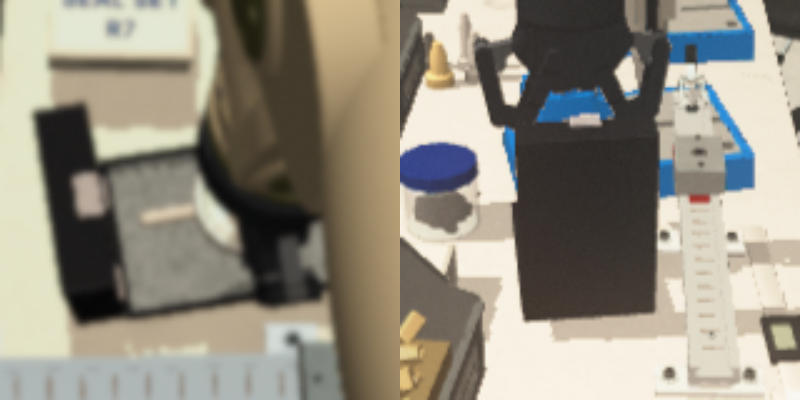

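The crop shows the spindle tip at about (142,218), over the bed and parallel to the case sides, clear of the lid. I'll lower it slowly.

>>> carry_out(
  steps=[
    [[0,0,0],[-0.1,0,1.5],130],
    [[0,0,0],[-0.2,0,3],130],
    [[0,0,0],[-0.2,0,4],130],
    [[0,0,0],[-0.2,0,4.8],130],
    [[0,0,0],[-0.2,0,5.2],130],
    [[0,0,0],[-0.2,0,5.5],130],
    [[0,0,0],[-0.2,0,5.6],130],
    [[0,0,0],[-0.2,0,5.6],130],
  ],
)

```text
clock: 9.35
tcp_pos: [0.5757, 0.1588, 0.023]
orientation: [0.0, 0.656, 0.755, 0.0]
wrist_force: [-0.4, -0.4, -1.2]
finger_gap: 0.0569
grip_force: 43.4
```

>>> carry_out(
  steps=[
    [[0,0,0],[0,0,0.1],130],
    [[0,0,0],[0,0,0.2],130],
    [[0,0,0],[0,0,0.3],130],
    [[0,0,0],[0,0,0.35],130],
    [[0,0,0],[0,0,0.4],130],
    [[0,0,0],[0,0,0.4],130],
    [[0,0,0],[0,0,0.4],130],
    [[0,0,0],[0,0,0.4],130],
  ],
)

```text
clock: 10.35
tcp_pos: [0.5755, 0.1588, 0.0188]
orientation: [0.0, 0.656, 0.755, -0.0]
wrist_force: [-0.6, -0.5, -2.3]
finger_gap: 0.0566
grip_force: 43.4
```

>>> carry_out(
  steps=[
    [[0,0,0],[0,0,0.03],130],
    [[0,0,0],[0,0,0.06],130],
    [[0,0,0],[0,0,0.06],130],
    [[0,0,0],[0,0,0.06],130],
    [[0,0,0],[0,0,0.06],130],
    [[0,0,0],[0,0,0.06],130],
    [[0,0,0],[0,0,0.06],130],
    [[0,0,0],[0,0,0.06],130],
  ],
)

```text
clock: 11.35
tcp_pos: [0.5756, 0.1588, 0.0185]
orientation: [0.0, 0.656, 0.755, 0.0]
wrist_force: [-2.6, -0.4, 5.2]
finger_gap: 0.0569
grip_force: 43.8
```

>>> carry_out(
  steps=[
    [[0,0,0],[0,0,0.06],85],
    [[0,0,0],[0,0,0.06],78],
    [[0,0,0],[0,0,0.06],70],
    [[0,0,0],[0,0,0.06],55],
    [[0,0,0],[0,0,0.06],35],
    [[0,0,0],[0,0,0.06],10],
    [[0,0,0],[0,0,0.06],0],
    [[0,0,0],[0,0,0.06],0],
  ],
)

```text
clock: 12.35
tcp_pos: [0.5755, 0.1588, 0.0176]
orientation: [0.0, 0.656, 0.755, -0.0]
wrist_force: [0.0, -0.4, 0.5]
finger_gap: 0.0851
grip_force: 0.0
```

>>> carry_out(
  steps=[
    [[0,0,0],[0,0,0],0],
    [[0,0,0],[0,0,-0.5],0],
    [[0,0,0],[0,0,-1.5],0],
    [[0,0,0],[0,0,-4],0],
    [[0,0,0],[0,0,-8],0],
    [[0,0,0],[0,0,-13],0],
    [[0,0,0],[0,0,-18],0],
    [[0,0,0],[0,0,-22],0],
  ],
)

```text
clock: 13.35
tcp_pos: [0.5759, 0.1589, 0.2411]
orientation: [0.001, 0.656, 0.755, 0.001]
wrist_force: [0.7, -0.7, 0.3]
finger_gap: 0.0855
grip_force: 0.0
```

Run:
```python
from h import *
s=env.get_state()
for p in ((.45,.25,.24),(.45,.40,.24)): rows([(*p,97.7)],97.7)
S=cloud('side',shot('side','s4')[1]); 
for u,v in [(315,200),(315,210),(315,230),(315,255)]: print(np.round(S[v,u],4))
```

```text
[0, 0, -0.0] [10.77, -11.2, 0.07]
[0, 0, -0.0] [25.62, -9.12, 0.08]
[0.56   0.266  0.1537]
[0.5604 0.2631 0.1341]
[0.5609 0.2624 0.0964]
[0.5618 0.2583 0.0444]
```

>>> carry_out(
  steps=[
    [[0,0,0],[2.5,0,0],60],
    [[0,0,0],[6,0,0],150],
    [[0,0,0],[10,0,0],255],
    [[0,0,0],[13,0,0],255],
    [[0,0,0],[15,0,0],255],
    [[0,0,0],[15,0,0],255],
    [[0,0,0],[15,0,0],255],
    [[0,0,0],[15,0,0],255],
  ],
  force=30,
)

```text
clock: 14.4
tcp_pos: [0.555, 0.3063, 0.2377]
orientation: [0.0, 0.657, 0.754, -0.0]
wrist_force: [0.5, -0.6, 0.3]
finger_gap: 0.0
grip_force: 0.0
```

Run:
```python
from h import *
p,d=shot('top','t5'); q,_=shot('side','s5')
o=np.zeros((400,800,3),np.uint8);o[:,:400]=cv2.resize(p[180:300,310:430],(400,400));o[:,400:]=cv2.resize(q[140:300,240:400],(400,400))
cv2.imwrite('pics/c5.png',o[:,:,::-1])
s=env.get_state();print(s['tcp_pos'],s['finger_gap'])
H=np.array([.5645,.233]);u=np.array([-.134,.991])
m=Q(s['orientation']).as_matrix();print(np.degrees(np.arctan2(m[1,0],m[0,0])))
for a in list(range(100,-1,-10))+[5,0]:
    t=np.radians(a);r,h=.105,.0275
    x=-r*np.cos(t)+h*np.sin(t)+.011; z=.02+r*np.sin(t)+h*np.cos(t)
    rel=toloc([*(H+x*u),z]); print(a,np.round(rel,2),np.round(H+x*u,3),round(z,3))
```

```text
[0.55503197 0.30646375 0.23771369] 0.0004187485752564746
97.89293703538621
100 [-1.77 -0.05 11.91] [0.557 0.289] 0.119
90 [-3.55 -0.06 11.27] [0.559 0.271] 0.125
80 [-5.42 -0.07 10.95] [0.562 0.253] 0.128
70 [-7.31 -0.07 10.97] [0.564 0.234] 0.128
60 [-9.17 -0.08 11.3 ] [0.567 0.215] 0.125
50 [-10.95  -0.08  11.96] [0.569 0.198] 0.118
40 [-12.58  -0.09  12.92] [0.571 0.182] 0.109
30 [-14.02  -0.09  14.14] [0.573 0.167] 0.096
20 [-15.23  -0.1   15.6 ] [0.575 0.155] 0.082
10 [-16.17  -0.1   17.24] [0.576 0.146] 0.065
0 [-16.8   -0.1   19.02] [0.577 0.14 ] 0.048
5 [-16.52  -0.1   18.12] [0.577 0.143] 0.057
0 [-16.8   -0.1   19.02] [0.577 0.14 ] 0.048
```

View pics/c5.png

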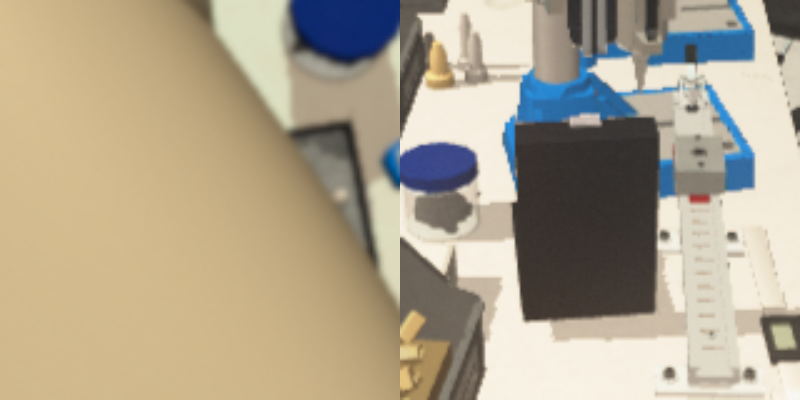

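The stem tip, at about (340,193), lies inside the far rim, and the lid still stands upright. Next I lower the closed fingers behind the lid and sweep it over.

>>> carry_out(
  steps=[
    [[0,0,0],[0,0,4],255],
    [[0,0,0],[0,0,8],255],
    [[0,0,0],[0,0,11],255],
    [[0,0,0],[-0.6,0,11.5],255],
    [[0,0,0],[-1.2,0,11.6],255],
    [[0,0,0],[-1.8,0,11.6],255],
    [[0,0,0],[-2.4,0,11.5],255],
    [[0,0,0],[-3,0,11.4],255],
  ],
)

```text
clock: 15.5
tcp_pos: [0.5594, 0.2774, 0.1246]
orientation: [0.0, 0.656, 0.755, 0.001]
wrist_force: [0.4, 1.9, 1.1]
finger_gap: -0.0002
grip_force: 0.8
```

>>> carry_out(
  steps=[
    [[0,0,0],[-0.6,0,-0.1],255],
    [[0,0,0],[-1.2,0,-0.2],255],
    [[0,0,0],[-1.8,0,-0.4],255],
    [[0,0,0],[-2.4,0,-0.4],255],
    [[0,0,0],[-3,0,-0.4],255],
    [[0,0,0],[-3.7,0,-0.4],255],
    [[0,0,0],[-4.4,0,-0.4],255],
    [[0,0,0],[-5,0,-0.3],255],
  ],
)

```text
clock: 16.5
tcp_pos: [0.5659, 0.2275, 0.1266]
orientation: [0.0, 0.656, 0.754, -0.0]
wrist_force: [-0.3, 1.0, 1.9]
finger_gap: -0.0003
grip_force: 1.0
```

Run:
```python
from h import *
p,d=shot('side','s6'); cv2.imwrite('pics/c6.png',cv2.resize(p[130:310,240:400],(480,540))[:,:,::-1])
s=env.get_state();print(s['tcp_pos'],s['wrist_force'])
H=np.array([.5645,.233]);u=np.array([-.134,.991])
for a in range(70,-1,-5):
    t=np.radians(a);r,h=.105,.0275
    x=-r*np.cos(t)+h*np.sin(t)+.011; z=.02+r*np.sin(t)+h*np.cos(t)
    print(a,np.round(toloc([*(H+x*u),z]),2))
```

```text
[0.56595862 0.22683745 0.12641386] [-0.16476239  0.17659153  1.10017395]
70 [ 0.72 -0.06 -0.17]
65 [-0.21 -0.06 -0.04]
60 [-1.14 -0.07  0.17]
55 [-2.04 -0.07  0.46]
50 [-2.91 -0.07  0.83]
45 [-3.75 -0.08  1.28]
40 [-4.54 -0.08  1.79]
35 [-5.29 -0.08  2.37]
30 [-5.99 -0.08  3.02]
25 [-6.62 -0.09  3.72]
20 [-7.19 -0.09  4.47]
15 [-7.7  -0.09  5.27]
10 [-8.13 -0.09  6.12]
5 [-8.48 -0.09  6.99]
0 [-8.76 -0.09  7.9 ]
```

View pics/c6.png

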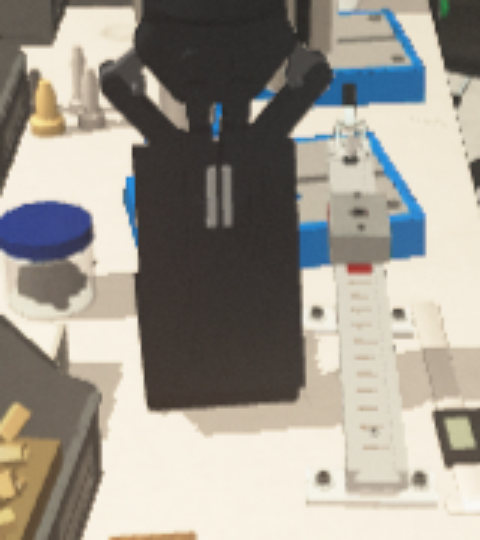

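The lid is tilting as planned, to about 66°, with the fingers at about (218,200) on its outer face. I'll carry on along the arc.

>>> carry_out(
  steps=[
    [[0,0,0],[-0.6,0,0.1],255],
    [[0,0,0],[-1.3,0,0.2],255],
    [[0,0,0],[-2,0,0.4],255],
    [[0,0,0],[-2.7,0,0.7],255],
    [[0,0,0],[-3.3,0,1],255],
    [[0,0,0],[-3.9,0,1.4],255],
    [[0,0,0],[-4.5,0,1.8],255],
    [[0,0,0],[-5,0,2.2],255],
  ],
)

```text
clock: 17.55
tcp_pos: [0.573, 0.1781, 0.1044]
orientation: [0.0, 0.656, 0.754, 0.0]
wrist_force: [0.4, -0.5, 2.1]
finger_gap: 0.0002
grip_force: 0.8
```

>>> carry_out(
  steps=[
    [[0,0,0],[-0.5,0,0.4],255],
    [[0,0,0],[-0.9,0,0.8],255],
    [[0,0,0],[-1.3,0,1.2],255],
    [[0,0,0],[-1.7,0,1.7],255],
    [[0,0,0],[-2.1,0,2.2],255],
    [[0,0,0],[-2.4,0,2.7],255],
    [[0,0,0],[-2.7,0,3.2],255],
    [[0,0,0],[-3,0,3.7],255],
  ],
)

```text
clock: 18.55
tcp_pos: [0.5768, 0.1488, 0.0672]
orientation: [-0.0, 0.656, 0.755, -0.0]
wrist_force: [0.3, -0.2, 0.8]
finger_gap: 0.0001
grip_force: 0.5
```

Run:
```python
from h import *
s=env.get_state();print(s['tcp_pos'],s['wrist_force'])
H=np.array([.5645,.233]);u=np.array([-.134,.991])
for a in (15,10,7,5,3,2,1,0):
    t=np.radians(a);r,h=.105,.0275
    x=-r*np.cos(t)+h*np.sin(t)+.011; z=.02+r*np.sin(t)+h*np.cos(t)
    print(a,np.round(toloc([*(H+x*u),z]),2))
```

```text
[0.57681771 0.14877145 0.06720014] [ 0.31912515 -0.2262128   0.76362985]
15 [ 0.18 -0.09 -0.65]
10 [-0.25 -0.09  0.19]
7 [-0.47 -0.09  0.71]
5 [-0.61 -0.09  1.07]
3 [-0.73 -0.1   1.42]
2 [-0.79 -0.1   1.61]
1 [-0.84 -0.1   1.79]
0 [-0.89 -0.1   1.97]
```

>>> carry_out(
  steps=[
    [[0,0,0],[-0.2,0,0.3],255],
    [[0,0,0],[-0.4,0,0.6],255],
    [[0,0,0],[-0.5,0,0.9],255],
    [[0,0,0],[-0.6,0,1.2],255],
    [[0,0,0],[-0.7,0,1.4],255],
    [[0,0,0],[-0.8,0,1.6],255],
    [[0,0,0],[-0.8,0,1.75],255],
    [[0,0,0],[-0.8,0,1.85],255],
  ],
)

```text
clock: 19.55
tcp_pos: [0.5782, 0.1408, 0.0491]
orientation: [0.0, 0.656, 0.755, -0.0]
wrist_force: [0.6, -0.4, 0.5]
finger_gap: -0.0002
grip_force: 0.5
```

>>> carry_out(
  steps=[
    [[0,0,0],[0,0,0.05],255],
    [[0,0,0],[0,0,0.1],255],
    [[0,0,0],[0,0,0.15],255],
    [[0,0,0],[0,0,0.15],255],
    [[0,0,0],[0,0,0.15],255],
    [[0,0,0],[0,0,0.15],255],
    [[0,0,0],[0,0,0.15],255],
    [[0,0,0],[0,0,0.15],255],
  ],
)

```text
clock: 20.55
tcp_pos: [0.578, 0.1411, 0.0476]
orientation: [-0.0, 0.656, 0.755, 0.0]
wrist_force: [0.3, 0.5, 0.2]
finger_gap: 0.0002
grip_force: 0.2
```

>>> carry_out(
  steps=[
    [[0,0,0],[0,0,0.03],255],
    [[0,0,0],[0,0,0.06],255],
    [[0,0,0],[0,0,0.1],255],
    [[0,0,0],[0,0,0.13],255],
    [[0,0,0],[0,0,0.15],255],
    [[0,0,0],[0,0,0.15],255],
    [[0,0,0],[0,0,0.15],255],
    [[0,0,0],[0,0,0.15],255],
  ],
)

```text
clock: 21.55
tcp_pos: [0.5781, 0.141, 0.0475]
orientation: [0.0, 0.656, 0.755, 0.0]
wrist_force: [-2.8, 0.7, 10.2]
finger_gap: 0.0003
grip_force: 5.0
```

The lid came to a firm stop at 47.5 mm, which is its shut height. I'll retract and check.

>>> carry_out(
  steps=[
    [[0,0,0],[0,0,-0.3],255],
    [[0,0,0],[0,0,-1],255],
    [[0,0,0],[0,0,-3],255],
    [[0,0,0],[0,0,-7],255],
    [[0,0,0],[0,0,-12],255],
    [[0,0,0],[2,0,-16],255],
    [[0,0,0],[6,-3,-18],255],
    [[0,0,0],[10,-8,-18],255],
  ],
)

```text
clock: 22.55
tcp_pos: [0.4876, 0.2293, 0.2281]
orientation: [0.001, 0.657, 0.754, 0.002]
wrist_force: [-0.6, 0.8, 0.6]
finger_gap: 0.0002
grip_force: 0.0
```

>>> carry_out(
  steps=[
    [[0,0,0],[3,-4,0],255],
    [[0,0,0],[6,-8,0],255],
    [[0,0,0],[9,-11,0],255],
    [[0,0,0],[12,-13,0],255],
    [[0,0,0],[15,-14,0],255],
    [[0,0,0],[17,-14,0],255],
    [[0,0,0],[17,-14,0],255],
    [[0,0,0],[17,-14,0],255],
  ],
)

```text
clock: 23.55
tcp_pos: [0.3245, 0.3767, 0.2259]
orientation: [0.0, 0.656, 0.754, -0.0]
wrist_force: [-0.6, 0.0, 0.7]
finger_gap: 0.0002
grip_force: 0.0
```

Run:
```python
from h import *
p,d=shot('top','t7'); q,e=shot('side','s7')
cv2.imwrite('pics/c7.png',np.hstack([cv2.resize(p[130:370,200:460],(390,360)),cv2.resize(q[130:370,230:490],(390,360))])[:,:,::-1])
X=np.vstack([cloud('side',e).reshape(-1,3),cloud('top',d).reshape(-1,3)])
C=np.array([.574,.163]);u=np.array([-.134,.991]);v=np.array([.991,.134]);r=X[:,:2]-C;a=r@u;b=r@v
for lo in np.arange(-.07,.07,.02):
    m=(a>lo)&(a<lo+.02)&(abs(b)<.035)&(X[:,2]>.02)&(X[:,2]<.1); print(round(lo,2),m.sum(),np.round(np.median(X[m,2]),4))
```

```text
-0.07 583 0.0476
-0.05 599 0.0477
-0.03 611 0.0478
-0.01 617 0.0477
0.01 635 0.0478
0.03 637 0.0478
0.05 1112 0.0463
0.07 150 0.0237
```

View pics/c7.png

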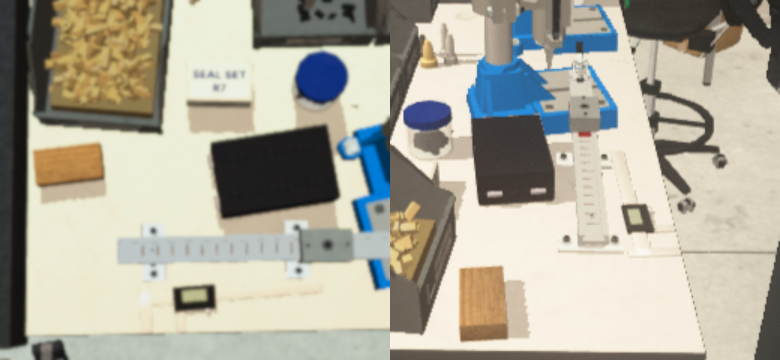

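The lid is shut flat, its top at 47.7 mm along its whole length, at about (275,170) in the left view. The caliper, carton, offcut and jar look undisturbed.

```bash
python3 -c "
from workcell import env
print(env.hand_in())"
```

```text
the job is handed in; nothing more can be done
None
```

The dial indicator lies dial up on the bed of the case, the lid is fully shut over it, nothing else was moved, and the job was handed in at about 24 s.

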